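# Start the dock's wing screws, and mark the crossed one

## Task

One of the two blue wing screws on the reagent dock has been started crossed. Try both by turning them in gently (clockwise): run the good one fully home, but as soon as the crossed one clearly binds early, stop without forcing it, back it out fully to its stop and stand the red service marker in the pocket in front of it. Leave everything else on the bench as it is.

Things in the scene. Friction and masses are not known exactly. Their poses are not given: they have to be found in the camera images.
- dock: White reagent dock with a red stripe on top between the screws, fixed: block 180 (its x) x 270 (its y) x 70 mm tall, origin under its centre, +x away from the robot at yaw 0, z up. On top two identical-looking wing screws, axes at (35, 75) for a (left) and (35, -75) for b (right), exactly one crossed; nearer the robot a grey-rimmed pocket for each, at (-55, 75) and (-55, -75).
- a_wing (a point): Screw a (left): middle of the top edge of its blue wing, an upright bar 54 long (own x), 14 thick (own y), 40 mm tall below this point; under it a disc 4 thick, diameter 40. Height above the table 129 fully out, 125 fully home. The wing drives the black ring below it through a torsion spring, 1.5 N m/rad; at rest wing and ring pointer line up. Torque over 0.33 N m (0.22 rad of twist), even at a stop, spoils the thread.
- a_pointer (a point): Screw a: centre of the top of the black ring (diameter 54 mm) under the wing, with a yellow pointer along its +x; the ring is the spindle. Pointer along the dock's +x (black tick): fully out, at a stop. Clockwise from above screws it in: 1.40 rad (80 degrees) from fully out to fully home at a stop, sinking 4 mm evenly on the way. Starts 0.15 to 0.30 rad in.
- b_wing (a point): Screw b (right): middle of the top edge of its blue wing, just as for a. Either screw, when good, drags about 0.04 N m until its stop. A crossed one turns as freely at first, then binds solidly at some angle between 0.45 and 0.80 rad from fully out, and turns back freely.
- b_pointer (a point): Screw b: centre of the top of its black ring with the yellow pointer along +x, just as for a, same angles and travel.
- a_pocket (a point): Centre of the floor of the pocket in front of screw a, level with the dock's top (70 above the table): 46 x 46 inside, rim 4 thick and 8 high; axes as the dock's
- b_pocket (a point): Centre of the floor of the pocket in front of screw b, level with the dock's top (70 above the table): 46 x 46 inside, rim 4 thick and 8 high; axes as the dock's
- red_marker: Loose red plastic service marker, 28 to 56 g, standing: foot diameter 32 mm and 10 tall, tapering up to height 16, then a round grip of diameter 20 up to height 50. Origin at the centre of its underside, z up.
- green_marker: Loose bystander: green plastic marker, same shape as the red one, 32 wide, 50 mm; origin under its centre.
- note_pad: Loose bystander: lilac note pad, 76 x 76 x 22 mm; origin under its centre.
- pill_bottle: Loose bystander: white jar, 85 tall, diameter 48 mm; origin under its centre.
- amber_bottle: Loose bystander: amber bottle, 130 tall, diameter 56 mm; origin under its centre.
- tape_roll: Loose bystander: white paper roll lying flat, 20 tall, diameter 80 mm; origin under its centre.

How it is judged:
By the outcome, as a careful person would: the job done as asked, in the order asked, and still so for the second after the job is handed in, with the robot touching nothing.
It also fails if it takes over 72 s, if anything falls off the work surface, if the arm or the gripper's body presses on something with over 40 N, if the wrist force passes 120 N, or if a joint passes its speed limit or range.

## Robot

A 7-joint arm with a two-finger parallel gripper is mounted at the origin on the work surface. World frame = base frame: x ahead of the robot, y to its left, z up, the work surface at z = 0. Lengths are in m, angles in rad, forces in N, time in s.
With the tool pointing down it reaches from about 0.375 to 0.925 m from the base axis. Payload 3.1 kg.
Tool frame: the origin (TCP) lies on the centre line of the jaws, within the pads' length; the fingertips stand 8 mm ahead of it and the grasp point (between the pads) lies 11 mm behind it; z points along the fingers, x is the direction in which the jaws open and shut, and the axes are right-handed (so a half turn about z gives the same grasp; the last joint's range is limited). The gripper opens to 85 mm and grips with 20 to 120 N. Pads are 22 mm wide; open, the fingers measure 114 mm over their backs; the gripper's body (76 mm by 85 mm) begins 54 mm behind the grasp point. The pads swing forward as they close: fully open they stand 13 mm farther back than shut.
Start: joints at [1.179, 0.383, 0.044, 1.598, -0.018, 1.161, -0.05], TCP at [0.188, -0.622, 0.216] pointing down, gripper open.
Joint ranges: [-2.61, 2.61], [-0.41, 2.15], [-1.48, 1.57], [0, 2.5], [-1.57, 4.71], [0.05, 1.97], [-2.85, 2.85]. Speed limits (rad/s): [2.79, 2.79, 3.14, 3.14, 3.14, 3.14, 3.14].

## Interface

Orientations are given as a unit quaternion [w, x, y, z].
In Python, from cell import * gives the robot as it stands.
- The arm moves only by the tool servo_tool, never from a script. Its argument "deltas" is a list that holds one entry, the list of rows, each a list of 4 numbers: the shift along the tool's x, y, z in mm, then the turn about the tool's z in degrees. In form: [[[x, y, z, yaw], ...]]. A call has 1 to 20 rows; each row is the pose to reach, as a shift and turn from the pose measured when the call began, along the tool's axes at that moment; what a row does not reach only later rows make up. A row lasts 1/12 s, in which the tool goes at most 41.7 mm and 7.16 degrees, less where a joint would pass 70% of its speed; a pose out of reach is approached as far as the arm can. A call with a gripper value outside its range is refused whole. "gripper" is the opening, from -1 (shut) to 1 (fully open), so that 0 is half open, set as the call begins (left out, the last holds). The fingers move at their own pace and stop on an object; "newtons" is the grip in N (left out, the last holds). Time passes only in rows, so rows that repeat a pose let the fingers close. It gives the time, the measured TCP pose, the force and the opening at its end, in the units of the state.
- observe(): the state, without advancing time (a new reading comes with each control period).
- grab_frame(name): name is "scene" or "top"; returns the picture (480x640x3 uint8, red, green, blue); there is no depth.
- camera_params(name): a dict with "mtx" (3x3 intrinsics, pixels), "k1" (the pictures are not rectified: a ray, as slopes to the right and down, at radius r is drawn at 1 + k1 r^2 times it, then the intrinsics apply), "cam_to_world" (4x4, takes a point from camera to world coordinates). Camera axes: x right, y down, z forward; pixel columns grow to the right and rows downward; lengths in m; the calibration is good to about 2 mm. A picture is of the moment at which its call begins. camera_params takes no time and is no camera call.
- close_job(): hands the job in, once; it reports no verdict.
Trained networks look in the newest picture that a camera, given by its name, has taken for a name from the list of things; names that differ only in an ending like _2 or _b are one class to them, and where a whole thing is asked for, a point or a joint stands for the part that bears it (a point fixed in the world has none). Each returns a list of dicts, best first, with "score" (0 to 1); they miss things now and then, are a little off and sometimes report something else, mostly with a low value. They report only what shows in the picture. A call takes as long as a camera call.
- silhouettes(camera, name): "mask" (480x640 bool, what is visible of it) and "pixel" ([column, row] in pixels, amid what is visible of it).
- place_of(camera, name): "pixel" ([column, row] in pixels: a listed point, or the origin of a listed thing).
The state is a dict: "time": time; "qpos": joint angles; "qd": joint speeds; "effort": joint torques, N m; "tcp_pos": TCP position; "tool_rot": TCP orientation; "wrist_force": force on the tool from outside, world axes, zero at the start; "torque": the same for the moment, N m; "finger_gap": finger opening in m.
Only numpy, scipy, OpenCV 4.12 (cv2) and the standard library are available. Lean on these libraries where they do the work, as an engineer would, in place of code of your own. Each camera call takes 0.05 s, during which the arm holds its last target. There are 200 camera calls.

## Working session

There is one attempt and no reset: what is moved stays moved. The work goes in short steps, Python scripts to look and compute and a tool call to move; the robot and the scene stay as the last step left them, time stands still between calls to the robot, and variables do not carry over. Pictures are saved under pics/ and viewed, about 8 in all and at most 12, crops included, and the job is handed in when it is done.

Besides the shell and the picture viewer there is one more tool, called as name(argument=value, ...), one argument or row to a line, values as JSON. servo_tool: Moves the arm, as the interface text tells. Its arguments: {"type":"object","properties":{"deltas":{"type":"array"},"gripper":{"type":"number"},"newtons":{"type":"number"}},"required":["deltas"]}

```bash
ls; mkdir -p pics; cat > h.py <<'E'
from cell import *
import numpy as np, cv2
def ray(cam,px):
    p=camera_params(cam);K=np.array(p["mtx"]);T=np.array(p["cam_to_world"])
    d=np.array([(px[0]-K[0,2])/K[0,0],(px[1]-K[1,2])/K[1,1]]);u=d.copy()
    for _ in range(30): u=d/(1+p["k1"]*(u@u))
    return T[:3,3],T[:3,:3]@np.array([u[0],u[1],1])
def at(cam,px,z):
    o,d=ray(cam,px);return (o+d*(z-o[2])/d[2])[:3]
def proj(cam,P):
    p=camera_params(cam);K=np.array(p["mtx"]);T=np.array(p["cam_to_world"])
    c=T[:3,:3].T@(np.array(P)-T[:3,3]);u=c[:2]/c[2];u=u*(1+p["k1"]*(u@u))
    return K[:2,:2]@u+K[:2,2]
def snap(cam,fn,box=None,s=1):
    im=np.array(grab_frame(cam))[:,:,::-1]
    if box: im=im[box[1]:box[3],box[0]:box[2]]
    im=cv2.resize(np.ascontiguousarray(im),None,fx=s,fy=s,interpolation=cv2.INTER_CUBIC);cv2.imwrite("pics/"+fn,im)
E
python3 - <<'E'
from h import *
np.set_printoptions(precision=4,suppress=True)
snap("top","t0.png");snap("scene","s0.png")
print(observe())
Z=dict(dock=0,a_wing=.128,b_wing=.128,a_pointer=None,b_pointer=None,a_pocket=.07,b_pocket=.07,red_marker=0,green_marker=0,note_pad=0,pill_bottle=0,amber_bottle=0,tape_roll=0)
for c in("top","scene"):
    print(c,np.array(camera_params(c)["cam_to_world"])[:3,3])
    for n,z in Z.items():
        for r in place_of(c,n)[:2]: print(n,round(r["score"],2),np.round(r["pixel"],1),at(c,r["pixel"],z if z is not None else .084))
E
```

```text
pics
{'time': 0.1, 'qpos': array([ 1.1792,  0.3838,  0.0438,  1.5994, -0.0179,  1.1612, -0.0499]), 'qd': array([ 0.0009, -0.0024, -0.0008, -0.0053, -0.0001,  0.0018, -0.0001]), 'effort': array([  0.0031, -43.4725,   1.0297, -25.0454,   0.0108,   0.0054,
        -0.    ]), 'tcp_pos': array([ 0.188 , -0.6213,  0.2151]), 'tool_rot': array([-0.0007,  0.803 , -0.596 , -0.001 ]), 'wrist_force': array([ 0.4682, -0.2631, -0.0662]), 'torque': array([ 0.0343, -0.0031, -0.0317]), 'finger_gap': 0.08534548502514636}
top [ 0.4129 -0.0289  1.1706]
dock 0.7 [315.4 230.2] [ 0.6161 -0.0016  0.    ]
a_wing 0.52 [281.6 209.6] [0.6457 0.0783 0.128 ]
b_wing 0.57 [338.5 206.9] [ 0.6515 -0.0612  0.128 ]
a_pointer 0.63 [284.4 216.1] [0.6385 0.0755 0.084 ]
a_pointer 0.37 [428.9 289.9] [ 0.4501 -0.2841  0.084 ]
b_pointer 0.56 [341.7 209.4] [ 0.655  -0.0707  0.084 ]
b_pointer 0.25 [346.4 244.9] [ 0.5636 -0.0815  0.084 ]
a_pocket 0.6 [290.5 253.9] [0.5431 0.0604 0.07  ]
b_pocket 0.72 [344.8 245.4] [ 0.5643 -0.0781  0.07  ]
red_marker 0.59 [429.4 236.4] [ 0.5973 -0.311   0.    ]
red_marker 0.35 [315.4 230.6] [ 0.
[... 581 characters left out ...]
wing 0.85 [286.4 264.8] [ 0.658  -0.0668  0.128 ]
a_pointer 0.94 [351.3 273.7] [0.6351 0.0746 0.084 ]
b_pointer 0.79 [284.7 283.3] [ 0.6685 -0.0708  0.084 ]
b_pointer 0.42 [478.7 254.8] [0.5639 0.3764 0.084 ]
a_pocket 0.82 [344.3 256.2] [0.5598 0.0635 0.07  ]
b_pocket 0.93 [282.6 257.4] [ 0.5674 -0.0812  0.07  ]
red_marker 0.74 [182.1 284. ] [ 0.589  -0.3218  0.    ]
green_marker 0.77 [199.1 247.1] [ 0.4502 -0.3079  0.    ]
note_pad 0.55 [193.5 340.8] [ 0.7593 -0.2603  0.    ]
pill_bottle 0.68 [476.1 254.7] [ 0.4643  0.4166 -0.    ]
amber_bottle 0.71 [505.6 325.1] [0.7042 0.4182 0.    ]
tape_roll 0.97 [145.2 237.3] [ 0.4126 -0.4591  0.    ]
tape_roll 0.28 [478.8 256.2] [0.4702 0.4221 0.    ]
```

```bash
python3 - <<'E'
import cv2
a=cv2.imread("pics/t0.png")[180:300,230:450];b=cv2.imread("pics/s0.png")[225:345,160:400]
cv2.imwrite("pics/t0c.png",cv2.resize(a,None,fx=3.6,fy=3.6,interpolation=cv2.INTER_CUBIC))
cv2.imwrite("pics/s0c.png",cv2.resize(b,None,fx=3.3,fy=3.3,interpolation=cv2.INTER_CUBIC))
E
```

```text
(no output)
```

View pics/t0c.png

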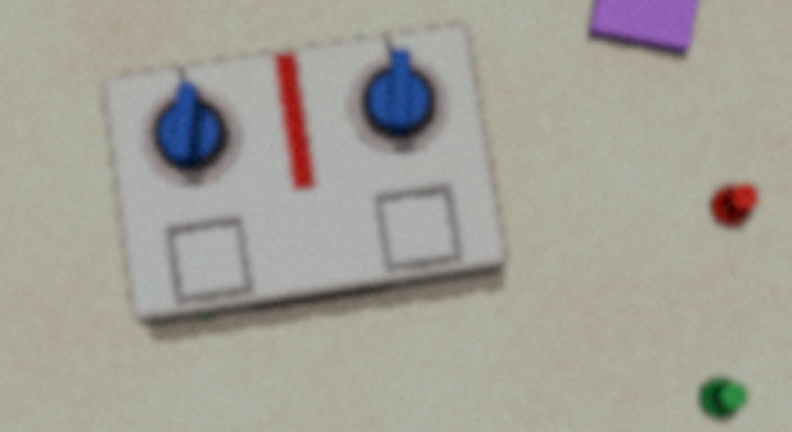

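View pics/s0c.png

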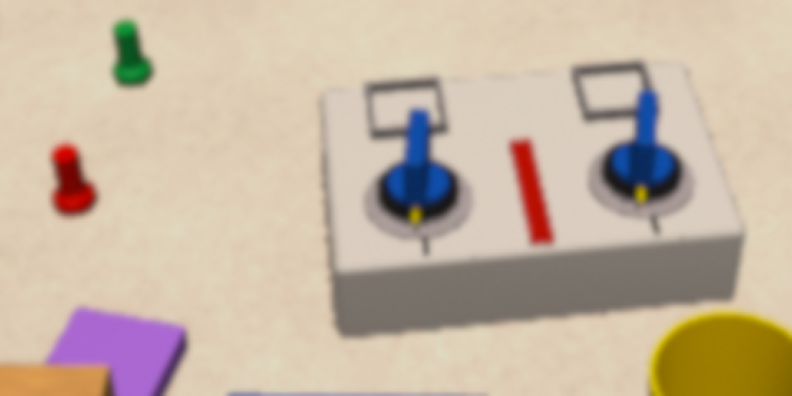

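```bash
cat >> h.py <<'E'
def dock(p,x,y,z):
    c,s=np.cos(p[2]),np.sin(p[2]);return np.array([p[0]+c*x-s*y,p[1]+s*x+c*y,z])
E
python3 - <<'E'
from h import *
from scipy.optimize import least_squares
np.set_printoptions(precision=4,suppress=True)
obs=[]
def add(cam,px,x,y,z=.07):
    o,s=((230,180),3.6) if cam=="top" else ((160,225),3.3)
    obs.append((cam,np.array(o)+(np.array(px)+.5)/s-.5,x,y,z))
for px,x,y in [((107,78),90,135),((465,27),90,-135),((505,262),-90,-135),((140,315),-90,135),((209,259),-55,75),((418,227),-55,-75)]: add("top",px,x/1e3,y/1e3)
for px,x,y in [((322,95),-90,-135),((683,68),-90,135),((742,235),90,135),((335,272),90,-135),((405,108),-55,-75),((616,91),-55,75)]: add("scene",px,x/1e3,y/1e3)
f=lambda p:np.concatenate([proj(c,dock(p,x,y,z))-px for c,px,x,y,z in obs])
r=least_squares(f,[.615,0,.1],loss="soft_l1");p=r.x
print("dock",p,np.degrees(p[2]));print(f(p).reshape(-1,2))
np.save("dock.npy",p)
for n,y in(("a",.075),("b",-.075)): print(n,dock(p,.035,y,.129),"pocket",dock(p,-.055,y,.07))
# wing angle from blue mask in each camera
for cam in("top","scene"):
  im=np.ascontiguousarray(cv2.imread(f"pics/{cam[0]}0.png").astype(float))
  B,G,R=im[...,0],im[...,1],im[...,2]
  m=((B-R>50)&(B-G>25))
  for n,y in(("a",.075),("b",-.075)):
    best=[]
    for ang in np.arange(-.1,.5,.02):
      tot=np.zeros(m.shape,np.uint8);ax=dock(p,.035,y,0)[:2]; t=p[2]-ang; h=-.004*ang/1.4
      u=np.array([np.cos(t),np.sin(t)]);v=np.array([-u[1],u[0]])
      P=[proj(cam,[*(ax+i*.027*u+j*.007*v),zz+h]) for i in(-1,1) for j in(-1,1) for zz in(.089,.129)]
      cv2.fillConvexPoly(tot,cv2.convexHull(np.round(np.array(P)*16).astype(np.int32).reshape(-1,1,2)),1,shift=4)
      D=[proj(cam,[*(ax+.02*np.array([np.cos(q),np.sin(q)])),zz+h]) for q in np.arange(0,6.3,.3) for zz in(.085,.089)]
      cv2.fillConvexPoly(tot,cv2.convexHull(np.round(np.array(D)*16).astype(np.int32).reshape(-1,1,2)),1,shift=4)
      c=proj(cam,[*ax,.1]).astype(int);w=np.zeros_like(m);w[c[1]-25:c[1]+25,c[0]-25:c[0]+25]=1
      T=tot>0;best.append((((T&m&w).sum()/((T|m)&w).sum()),round(ang,2)))
    print(cam,n,sorted(best)[::-1][:4])
for c in("top","scene"):
  for n in("red_marker","green_marker"):
    s=silhouettes(c,n)[0]; print(c,n,s["score"],s["pixel"],s["mask"].sum(),at(c,s["pixel"],.022))
E
```

```text
dock [0.6151 0.0014 0.1446] 8.28725200154186
[[-2.0189 -1.2915]
 [ 1.0411 -2.4559]
 [ 1.4244  0.1603]
 [-2.3531  1.1404]
 [-0.0466 -0.3156]
 [ 0.072  -0.1156]
 [-1.0975 -2.4616]
 [ 0.5804 -2.8966]
 [ 1.836  -1.1514]
 [-0.975  -0.7606]
 [ 0.3226  1.1862]
 [-0.4543  1.2789]]
a [0.6389 0.0807 0.129 ] pocket [0.5499 0.0677 0.07  ]
b [ 0.6606 -0.0678  0.129 ] pocket [ 0.5715 -0.0807  0.07  ]
top a [(np.float64(0.8075601374570447), np.float64(0.16)), (np.float64(0.8068965517241379), np.float64(0.14)), (np.float64(0.8041237113402062), np.float64(0.12)), (np.float64(0.803448275862069), np.float64(0.02))]Traceback (most recent call last):
  File "<stdin>", line 27, in <module>
  File "h.py", line 11, in proj
    p=camera_params(cam);K=np.array(p["mtx"]);T=np.array(p["cam_to_world"])
ValueError: time passes only in moves, steps and waits
```

```bash
python3 - <<'E'
s=open("h.py").read()
s=s.replace("def ray","_C={}\n_cp=camera_params\ndef camera_params(n):\n    if n not in _C: _C[n]=_cp(n)\n    return _C[n]\ndef ray",1)
s+='''
def model(cam,p,y,ang,m):
    ax=dock(p,.035,y,0)[:2]; t=p[2]-ang; h=-.004*ang/1.4
    u=np.array([np.cos(t),np.sin(t)]);v=np.array([-u[1],u[0]]);tot=np.zeros(m.shape,np.uint8)
    P=[proj(cam,[*(ax+i*.027*u+j*.007*v),zz+h]) for i in(-1,1) for j in(-1,1) for zz in(.089,.129)]
    D=[proj(cam,[*(ax+.02*np.array([np.cos(q),np.sin(q)])),zz+h]) for q in np.arange(0,6.3,.3) for zz in(.085,.089)]
    for Q in(P,D): cv2.fillConvexPoly(tot,cv2.convexHull(np.round(np.array(Q)*16).astype(np.int32).reshape(-1,1,2)),1,shift=4)
    return tot>0
def wing(cam,fn,y,p,R=np.arange(-.1,1.6,.02)):
    """best wing angle (rad in) and image-plane dock shift, by overlap of blue mask"""
    im=cv2.imread(fn).astype(float);m=(im[...,0]-im[...,2]>50)&(im[...,0]-im[...,1]>25)
    c=proj(cam,dock(p,.035,y,.1)).astype(int);w=np.zeros_like(m);w[c[1]-25:c[1]+25,c[0]-25:c[0]+25]=1
    best=[]
    for dx in np.arange(-.006,.0061,.002):
      for dy in np.arange(-.006,.0061,.002):
        for a in R:
          T=model(cam,p+[dx,dy,0],y,a,m);best.append(((T&m&w).sum()/((T|m)&w).sum(),round(a,2),round(dx,3),round(dy,3)))
    return sorted(best)[::-1]
'''
open("h.py","w").write(s)
E
python3 - <<'E'
from h import *
np.set_printoptions(precision=4,suppress=True)
p=np.load("dock.npy")
for cam in("top","scene"):
  for n,y in(("a",.075),("b",-.075)):
    b=wing(cam,f"pics/{cam[0]}0.png",y,p,np.arange(-.1,.5,.04))[:12]; print(cam,n,np.round(b[0],3),np.mean(b,0))
  for n in("red_marker","green_marker"):
    s=silhouettes(cam,n)[0]; print(cam,n,s["score"],s["pixel"],s["mask"].sum(),at(cam,s["pixel"],.022))
E
```

```text
top a [0.807 0.14  0.    0.   ] [ 0.7964  0.1433 -0.0002  0.    ]
top b [0.854 0.18  0.    0.   ] [ 0.8342  0.16   -0.0002  0.0003]
top red_marker 0.51 [433.0, 235.3] 103 [ 0.5968 -0.3154  0.022 ]
top green_marker 0.52 [428.8, 292.1] 107 [ 0.4465 -0.2982  0.022 ]
scene a [0.799 0.3   0.    0.   ] [ 0.7797  0.2667 -0.001   0.0002]
scene b [0.854 0.1   0.    0.   ] [0.8226 0.0867 0.0003 0.0003]
scene red_marker 0.5 [181.7, 275.0] 219 [ 0.5811 -0.321   0.022 ]
scene green_marker 0.71 [144.8, 234.7] 539 [ 0.4292 -0.451   0.022 ]
```

servo_tool(
  deltas=[
    [[-541, -635, 0, -160], [-541, -635, 0, -160], [-541, -635, 0, -160], [-541, -635, 0, -160], [-541, -635, 0, -160], [-541, -635, 0, -160], [-541, -635, 0, -160], [-541, -635, 0, -160], [-541, -635, 0, -160], [-541, -635, 0, -160], [-541, -635, 0, -160], [-541, -635, 0, -160], [-541, -635, 0, -160], [-541, -635, 0, -160], [-541, -635, 0, -160], [-541, -635, 0, -160], [-541, -635, 0, -160], [-541, -635, 0, -160], [-541, -635, 0, -160], [-541, -635, 0, -160]],
  ],
  gripper=0,
  newtons=25,
)

```text
time: 3.27
tcp_pos: [0.6399, 0.0801, 0.2165]
tool_rot: [0.0, 0.817, 0.576, 0.0]
wrist_force: [0.5, 0.3, 1.0]
finger_gap: 0.0428
```

servo_tool(
  deltas=[
    [[0, -1, 0, -7], [0, -1, 0, -14], [0, -1, 0, -16.5], [0, -1, 20, -16.5], [0, -1, 45, -16.5], [0, -1, 50, -16.5], [0, -1, 50, -16.5], [0, -1, 50, -16.5], [0, -1, 50, -16.5]],
  ],
)

```text
time: 4.02
tcp_pos: [0.6401, 0.0807, 0.1682]
tool_rot: [0.001, 0.726, 0.687, 0.001]
wrist_force: [0.6, -0.2, 0.3]
finger_gap: 0.0427
```

```bash
cat >> h.py <<'E'
def st(tx=None,ty=None):
    o=observe();q=o["tool_rot"];az=np.degrees(2*np.arctan2(q[2],q[1]));p=np.load("dock.npy")
    print("t",round(o["time"],2),"pos",np.round(o["tcp_pos"],4),"az",round(az,2),"F",np.round(o["wrist_force"],1),"M",np.round(o["torque"],3),"gap",round(o["finger_gap"],4),"j7",round(o["qpos"][6],2))
    print("wing angle in (rad) if gripped",round(np.radians(np.degrees(p[2])+90-az),3))
    if tx is not None:
        a=np.radians(az);d=np.array([tx,ty])-o["tcp_pos"][:2];print("dx,dy mm",np.round(1e3*np.array([d@[np.cos(a),np.sin(a)],d@[np.sin(a),-np.cos(a)]]),1))
E
python3 - <<'E'
from h import *
snap("scene","s1.png",(270,190,430,320),4.5); snap("top","t1.png"); st(.6389,.0807)
E
```

```text
t 4.12 pos [0.6402 0.0808 0.1684] az 86.86 F [ 0.1  0.6 -0.4] M [ 0.02  -0.033  0.037] gap 0.0427 j7 1.05
wing angle in (rad) if gripped 0.199
dx,dy mm [-0.2 -1.3]
```

View pics/s1.png

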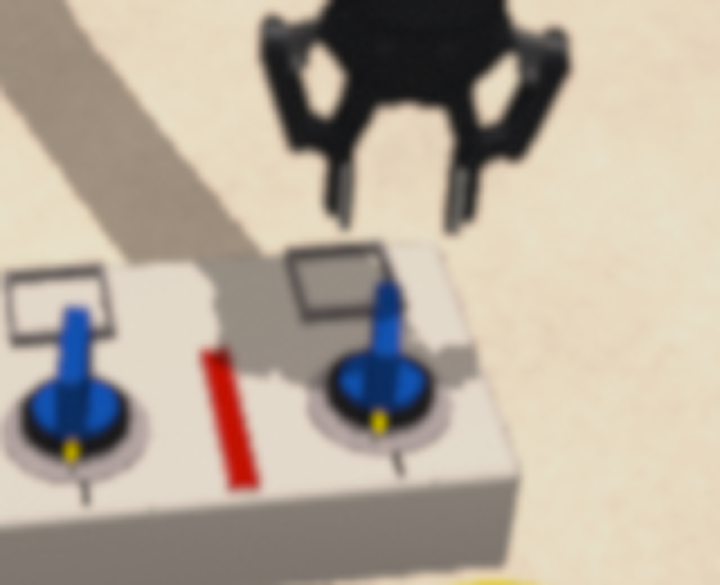

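The wing of screw a (crop pixel 388,340) lies between the jaws (inner faces at 350 and 450, and higher up), so the alignment is good. Descending and closing.

servo_tool(
  deltas=[
    [[0, -1, 20, 0], [0, -1, 40, 0], [0, -1, 55, 0], [0, -1, 62, 0], [0, -1, 62, 0], [0, -1, 62, 0], [0, -1, 62, 0]],
  ],
)

```text
time: 4.7
tcp_pos: [0.6403, 0.0813, 0.1076]
tool_rot: [0.002, 0.726, 0.688, 0.002]
wrist_force: [-0.5, 1.0, -0.6]
finger_gap: 0.0427
```

servo_tool(
  deltas=[
    [[0, 0, 0, 0], [0, 0, 0, 0], [0, 0, 0, 0], [0, 0, 0, 0], [0, 0, 0, 0], [0, 0, 0, 0]],
  ],
  gripper=-1,
  newtons=25,
)

```text
time: 5.2
tcp_pos: [0.6415, 0.0806, 0.109]
tool_rot: [0.003, 0.726, 0.687, 0.003]
wrist_force: [-0.4, -2.4, 5.6]
finger_gap: 0.0126
```

```bash
python3 -c "
from h import *
st(.6389,.0807)"
```

```text
t 5.2 pos [0.6415 0.0806 0.109 ] az 86.82 F [-0.4 -2.4  5.6] M [-0.456  0.148 -0.053] gap 0.0126 j7 1.01
wing angle in (rad) if gripped 0.2
dx,dy mm [-0.  -2.6]
```

servo_tool(
  deltas=[
    [[0, -1, 0, 2], [0, -1, 0, 4], [0, -1, 0.2, 6], [0, -1, 0.4, 8], [0, -1, 0.5, 10], [0, -1, 0.5, 10], [0, -1, 0.5, 10], [0, -1, 0.5, 10]],
  ],
)

```text
time: 5.87
tcp_pos: [0.6413, 0.0802, 0.1088]
tool_rot: [0.003, 0.783, 0.621, 0.003]
wrist_force: [2.1, -1.1, 2.3]
finger_gap: 0.013
```

```bash
python3 -c "
from h import *
st(.6389,.0807)"
```

```text
t 5.87 pos [0.6413 0.0802 0.1088] az 76.85 F [ 2.1 -1.1  2.3] M [-0.432 -0.338  0.072] gap 0.013 j7 0.85
wing angle in (rad) if gripped 0.374
dx,dy mm [-0.1 -2.4]
```

servo_tool(
  deltas=[
    [[0, 0, 0, 1], [0, 0, 0, 2], [0, 0, 0.2, 3], [0, 0, 0.2, 4], [0, 0, 0.2, 4], [0, 0, 0.2, 4]],
  ],
)

```text
time: 6.37
tcp_pos: [0.6413, 0.08, 0.1086]
tool_rot: [0.003, 0.805, 0.594, 0.003]
wrist_force: [1.1, -2.3, 1.8]
finger_gap: 0.0129
```

```bash
python3 -c "
from h import *
st()"
```

```text
t 6.37 pos [0.6413 0.08   0.1086] az 72.84 F [ 1.1 -2.3  1.8] M [-0.371 -0.205  0.008] gap 0.0129 j7 0.79
wing angle in (rad) if gripped 0.444
```

servo_tool(
  deltas=[
    [[0, 0, 0, 1], [0, 0, 0, 2], [0, 0, 0.2, 3], [0, 0, 0.2, 3], [0, 0, 0.2, 3]],
  ],
)

```text
time: 6.78
tcp_pos: [0.6413, 0.08, 0.1084]
tool_rot: [0.003, 0.82, 0.572, 0.003]
wrist_force: [0.6, -2.0, 1.6]
finger_gap: 0.0132
```

```bash
python3 -c "
from h import *
st()"
```

```text
t 6.78 pos [0.6413 0.08   0.1084] az 69.83 F [ 0.6 -2.   1.6] M [-0.367 -0.148  0.033] gap 0.0132 j7 0.74
wing angle in (rad) if gripped 0.497
```

servo_tool(
  deltas=[
    [[0, 0, 0, 1], [0, 0, 0, 2], [0, 0, 0.2, 3], [0, 0, 0.2, 3], [0, 0, 0.2, 3]],
  ],
)

```text
time: 7.2
tcp_pos: [0.6413, 0.0798, 0.1083]
tool_rot: [0.003, 0.835, 0.551, 0.003]
wrist_force: [0.6, -2.0, 2.0]
finger_gap: 0.0126
```

```bash
python3 -c "
from h import *
st()"
```

```text
t 7.2 pos [0.6413 0.0798 0.1083] az 66.83 F [ 0.6 -2.   2. ] M [-0.428 -0.102  0.018] gap 0.0126 j7 0.7
wing angle in (rad) if gripped 0.549
```

servo_tool(
  deltas=[
    [[0, 0, 0, 1], [0, 0, 0, 2], [0, 0, 0.2, 3], [0, 0, 0.2, 3], [0, 0, 0.2, 3]],
  ],
)

```text
time: 7.62
tcp_pos: [0.6412, 0.0798, 0.1081]
tool_rot: [0.003, 0.849, 0.529, 0.003]
wrist_force: [1.0, -2.9, 2.2]
finger_gap: 0.0128
```

```bash
python3 -c "
from h import *
st()"
```

```text
t 7.62 pos [0.6412 0.0798 0.1081] az 63.82 F [ 1.  -2.9  2.2] M [-0.475 -0.051  0.044] gap 0.0128 j7 0.65
wing angle in (rad) if gripped 0.602
```

servo_tool(
  deltas=[
    [[0, 0, 0, 1], [0, 0, 0, 2], [0, 0, 0.2, 3], [0, 0, 0.2, 3], [0, 0, 0.2, 3]],
  ],
)

```text
time: 8.03
tcp_pos: [0.6412, 0.0797, 0.108]
tool_rot: [0.003, 0.862, 0.506, 0.003]
wrist_force: [0.9, -2.6, 3.2]
finger_gap: 0.013
```

```bash
python3 -c "
from h import *
st()"
```

```text
t 8.03 pos [0.6412 0.0797 0.108 ] az 60.81 F [ 0.9 -2.6  3.2] M [-0.524 -0.07   0.082] gap 0.013 j7 0.6
wing angle in (rad) if gripped 0.654
```

servo_tool(
  deltas=[
    [[0, 0, 0, 1], [0, 0, 0, 2], [0, 0, 0.2, 3], [0, 0, 0.2, 3], [0, 0, 0.2, 3]],
  ],
)

```text
time: 8.45
tcp_pos: [0.6412, 0.0796, 0.1078]
tool_rot: [0.003, 0.875, 0.483, 0.003]
wrist_force: [-0.2, -3.5, 2.5]
finger_gap: 0.0126
```

```bash
python3 -c "
from h import *
st()"
```

```text
t 8.45 pos [0.6412 0.0796 0.1078] az 57.81 F [-0.2 -3.5  2.5] M [-0.587 -0.026  0.009] gap 0.0126 j7 0.55
wing angle in (rad) if gripped 0.707
```

servo_tool(
  deltas=[
    [[0, 0, 0, 1], [0, 0, 0, 2], [0, 0, 0.2, 3], [0, 0, 0.2, 3], [0, 0, 0.2, 3]],
  ],
)

```text
time: 8.87
tcp_pos: [0.6411, 0.0796, 0.1076]
tool_rot: [0.003, 0.888, 0.46, 0.003]
wrist_force: [-0.3, -2.6, 2.8]
finger_gap: 0.0126
```

```bash
python3 -c "
from h import *
st()"
```

```text
t 8.87 pos [0.6411 0.0796 0.1076] az 54.8 F [-0.3 -2.6  2.8] M [-0.592  0.021  0.028] gap 0.0126 j7 0.51
wing angle in (rad) if gripped 0.759
```

servo_tool(
  deltas=[
    [[0, 0, 0, 1], [0, 0, 0, 2], [0, 0, 0.2, 3], [0, 0, 0.2, 3], [0, 0, 0.2, 3]],
  ],
)

```text
time: 9.28
tcp_pos: [0.6411, 0.0795, 0.1075]
tool_rot: [0.003, 0.9, 0.437, 0.003]
wrist_force: [0.3, -2.9, 3.7]
finger_gap: 0.0126
```

```bash
python3 -c "
from h import *
st()"
```

```text
t 9.28 pos [0.6411 0.0795 0.1075] az 51.79 F [ 0.3 -2.9  3.7] M [-0.63   0.04   0.028] gap 0.0126 j7 0.46
wing angle in (rad) if gripped 0.811
```

servo_tool(
  deltas=[
    [[0, 0, 0, 1], [0, 0, 0, 2], [0, 0, 0.2, 3], [0, 0, 0.2, 3], [0, 0, 0.2, 3]],
  ],
)

```text
time: 9.7
tcp_pos: [0.641, 0.0794, 0.1073]
tool_rot: [0.003, 0.911, 0.413, 0.003]
wrist_force: [-0.6, -2.8, 3.7]
finger_gap: 0.0124
```

```bash
python3 -c "
from h import *
st()"
```

```text
t 9.7 pos [0.641  0.0794 0.1073] az 48.79 F [-0.6 -2.8  3.7] M [-0.626  0.138  0.007] gap 0.0124 j7 0.41
wing angle in (rad) if gripped 0.864
```

servo_tool(
  deltas=[
    [[0, 0, 0, 1], [0, 0, 0, 2], [0, 0, 0.2, 4], [0, 0, 0.2, 4], [0, 0, 0.2, 4]],
  ],
)

```text
time: 10.12
tcp_pos: [0.641, 0.0792, 0.1071]
tool_rot: [0.003, 0.925, 0.381, 0.003]
wrist_force: [-0.0, -2.2, 4.3]
finger_gap: 0.0124
```

```bash
python3 -c "
from h import *
st()"
```

```text
t 10.12 pos [0.641  0.0792 0.1071] az 44.8 F [-0.  -2.2  4.3] M [-0.672  0.143  0.037] gap 0.0124 j7 0.35
wing angle in (rad) if gripped 0.934
```

servo_tool(
  deltas=[
    [[0, 0, 0.1, 3], [0, 0, 0.3, 6], [0, 0, 0.5, 9], [0, 0, 0.6, 12], [0, 0, 0.8, 15], [0, 0, 1, 18], [0, 0, 1, 20], [0, 0, 1, 20], [0, 0, 1, 20]],
  ],
)

```text
time: 10.87
tcp_pos: [0.6406, 0.0789, 0.1061]
tool_rot: [0.003, 0.977, 0.215, 0.003]
wrist_force: [-2.0, -4.1, 5.2]
finger_gap: 0.0132
```

```bash
python3 -c "
from h import *
st()"
```

```text
t 10.87 pos [0.6406 0.0789 0.1061] az 24.86 F [-2.  -4.1  5.2] M [-0.807  0.444  0.039] gap 0.0132 j7 0.03
wing angle in (rad) if gripped 1.282
```

servo_tool(
  deltas=[
    [[0, 0, 0.1, 2], [0, 0, 0.2, 4], [0, 0, 0.3, 5], [0, 0, 0.3, 5], [0, 0, 0.3, 5]],
  ],
)

```text
time: 11.28
tcp_pos: [0.6404, 0.0788, 0.1058]
tool_rot: [0.003, 0.985, 0.173, 0.003]
wrist_force: [-2.2, -3.2, 4.8]
finger_gap: 0.0129
```

```bash
python3 -c "
from h import *
st()"
```

```text
t 11.28 pos [0.6404 0.0788 0.1058] az 19.92 F [-2.2 -3.2  4.8] M [-0.75   0.339  0.014] gap 0.0129 j7 -0.05
wing angle in (rad) if gripped 1.368
```

servo_tool(
  deltas=[
    [[0, 0, 0.1, 1], [0, 0, 0.1, 2], [0, 0, 0.2, 3], [0, 0, 0.2, 3], [0, 0, 0.2, 3]],
  ],
)

```text
time: 11.7
tcp_pos: [0.6403, 0.0787, 0.1057]
tool_rot: [0.003, 0.989, 0.147, 0.003]
wrist_force: [-2.5, -4.0, 5.1]
finger_gap: 0.0128
```

```bash
python3 -c "
from h import *
st()"
```

```text
t 11.7 pos [0.6403 0.0787 0.1057] az 16.93 F [-2.5 -4.   5.1] M [-0.796  0.4    0.056] gap 0.0128 j7 -0.1
wing angle in (rad) if gripped 1.42
```

servo_tool(
  deltas=[
    [[0, 0, 0, 1], [0, 0, 0, 2], [0, 0, 0, 3], [0, 0, 0, 3], [0, 0, 0, 3]],
  ],
)

```text
time: 12.12
tcp_pos: [0.6402, 0.0787, 0.1057]
tool_rot: [0.003, 0.993, 0.121, 0.003]
wrist_force: [-1.8, -3.3, 4.9]
finger_gap: 0.013
```

```bash
python3 -c "
from h import *
st()"
```

```text
t 12.12 pos [0.6402 0.0787 0.1057] az 13.93 F [-1.8 -3.3  4.9] M [-0.803  0.368  0.104] gap 0.013 j7 -0.14
wing angle in (rad) if gripped 1.472
```

servo_tool(
  deltas=[
    [[0, 0, 0, 1], [0, 0, 0, 2], [0, 0, 0, 2.5], [0, 0, 0, 2.5], [0, 0, 0, 2.5]],
  ],
)

```text
time: 12.53
tcp_pos: [0.6401, 0.0786, 0.1057]
tool_rot: [0.003, 0.995, 0.1, 0.003]
wrist_force: [-1.3, -3.4, 5.0]
finger_gap: 0.0128
```

```bash
python3 -c "
from h import *
st()"
```

```text
t 12.53 pos [0.6401 0.0786 0.1057] az 11.43 F [-1.3 -3.4  5. ] M [-0.826  0.355  0.163] gap 0.0128 j7 -0.18
wing angle in (rad) if gripped 1.516
```

servo_tool(
  deltas=[
    [[0, 0, 0, -1.5], [0, 0, 0, -3], [0, 0, 0, -4.5], [0, 0, 0, -4.5], [0, 0, 0, -4.5]],
  ],
)

```text
time: 12.95
tcp_pos: [0.6402, 0.0787, 0.1057]
tool_rot: [0.003, 0.99, 0.139, 0.003]
wrist_force: [-1.4, -3.3, 5.3]
finger_gap: 0.0129
```

servo_tool(
  deltas=[
    [[0, 0, 0, 0], [0, 0, 0, 0], [0, 0, 0, 0], [0, 0, 0, 0], [0, 0, -20, 0], [0, 0, -50, 0], [0, 0, -80, 0], [0, 0, -80, 0]],
  ],
  gripper=0,
)

```text
time: 13.62
tcp_pos: [0.6442, 0.0813, 0.193]
tool_rot: [0.002, 0.99, 0.139, 0.009]
wrist_force: [1.6, 0.9, 0.9]
finger_gap: 0.043
```

```bash
python3 -c "
from h import *
st(.6606,-.0678)"
```

```text
t 13.62 pos [0.6442 0.0813 0.193 ] az 15.96 F [1.6 0.9 0.9] M [-0.008 -0.059 -0.005] gap 0.043 j7 -0.08
wing angle in (rad) if gripped 1.437
dx,dy mm [-25.2 147.9]
```

servo_tool(
  deltas=[
    [[-25, 149, 0, -72.5], [-25, 149, 0, -72.5], [-25, 149, 0, -72.5], [-25, 149, 0, -72.5], [-25, 149, 0, -72.5], [-25, 149, 0, -72.5], [-25, 149, 0, -72.5], [-25, 149, 0, -72.5], [-25, 149, 0, -72.5], [-25, 149, 0, -72.5], [-25, 149, 0, -72.5], [-25, 149, 0, -72.5], [-25, 149, 0, -72.5]],
  ],
)

```text
time: 14.7
tcp_pos: [0.6611, -0.0685, 0.1932]
tool_rot: [0.007, 0.717, 0.697, 0.007]
wrist_force: [0.6, 0.0, 1.2]
finger_gap: 0.0425
```

```bash
python3 -c "
from h import *
st(.6615,-.069)
snap('top','t2.png');snap('scene','s2.png')
p=np.load('dock.npy')
print(wing('scene','pics/s2.png',.075,p,np.arange(1,1.6,.03))[:3])
print(wing('top','pics/t2.png',.075,p,np.arange(1,1.6,.03))[:3])
im=cv2.imread('pics/s2.png')[190:320,270:430]
cv2.imwrite('pics/s2c.png',cv2.resize(im,None,fx=4.5,fy=4.5,interpolation=cv2.INTER_CUBIC))"
```

```text
t 14.7 pos [ 0.6611 -0.0685  0.1932] az 88.32 F [0.6 0.  1.2] M [0.015 0.034 0.059] gap 0.0425 j7 1.34
wing angle in (rad) if gripped 0.174
dx,dy mm [-0.5  0.4]
[(np.float64(0.8295454545454546), np.float64(1.0), np.float64(0.0), np.float64(0.002)), (np.float64(0.8286252354048964), np.float64(1.03), np.float64(0.0), np.float64(0.0)), (np.float64(0.8273921200750469), np.float64(1.06), np.float64(0.0), np.float64(0.0))]
[(np.float64(0.785234899328859), np.float64(1.33), np.float64(-0.002), np.float64(0.002)), (np.float64(0.782608695652174), np.float64(1.3), np.float64(-0.002), np.float64(0.002)), (np.float64(0.78), np.float64(1.42), np.float64(-0.002), np.float64(0.002))]
```

View pics/s2c.png

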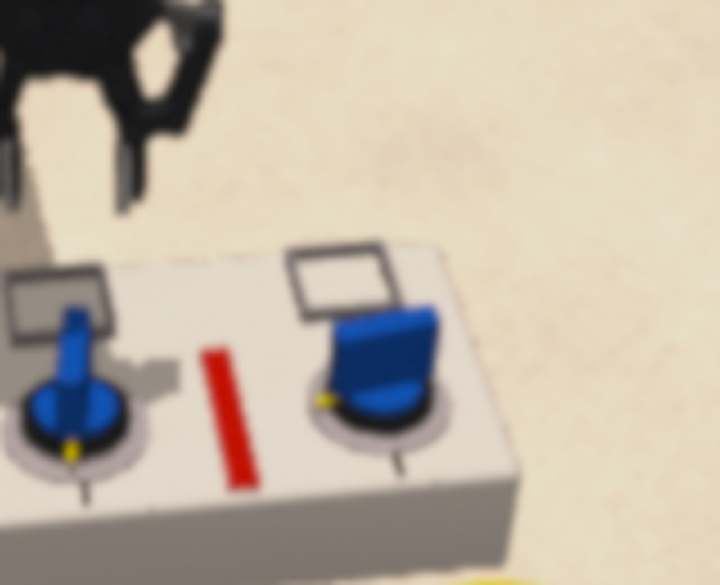

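Screw a stands about 75–80° round: its pointer is at crop (325,400) and its tick at (398,463). Screw b's wing (75,350) lies under the jaws. I'll check a's pointer against the model, then descend on b.

```bash
python3 -c "
from h import *
p=np.load('dock.npy')+[.001,-.001,0]
for y,A in((.075,(1.2,1.3,1.4)),(-.075,(.15,.2,.25))):
  for a in A:
    for z in (.080,.085):
      c=dock(p,.035,y,z-.004*a/1.4);t=p[2]-a
      q=proj('scene',c+.024*np.array([np.cos(t),np.sin(t),0]));print(y,a,z,np.round((q-[270,190]+.5)*4.5))
"
```

```text
0.075 1.2 0.08 [337. 413.]
0.075 1.2 0.085 [337. 405.]
0.075 1.3 0.08 [334. 410.]
0.075 1.3 0.085 [335. 403.]
0.075 1.4 0.08 [332. 408.]
0.075 1.4 0.085 [333. 400.]
-0.075 0.15 0.08 [ 71. 454.]
-0.075 0.15 0.085 [ 71. 446.]
-0.075 0.2 0.08 [ 68. 454.]
-0.075 0.2 0.085 [ 68. 447.]
-0.075 0.25 0.08 [ 66. 454.]
-0.075 0.25 0.085 [ 66. 447.]
```

servo_tool(
  deltas=[
    [[0, 0, 30, 0], [0, 0, 60, 0], [0, 0, 75, 0], [0, 0, 85, 0], [0, 0, 85, 0], [0, 0, 85, 0], [0, 0, 85, 0]],
  ],
)

```text
time: 15.38
tcp_pos: [0.6643, -0.0685, 0.1102]
tool_rot: [0.008, 0.717, 0.697, 0.008]
wrist_force: [0.9, 0.7, -0.3]
finger_gap: 0.0424
```

servo_tool(
  deltas=[
    [[0, 0, 0, 0], [0, 0, 0, 0], [0, 0, 0, 0], [0, 0, 0, 0], [0, 0, 0, 0], [0, 0, 0, 0]],
  ],
  gripper=-1,
)

```text
time: 15.88
tcp_pos: [0.6658, -0.0683, 0.1121]
tool_rot: [0.01, 0.717, 0.697, 0.009]
wrist_force: [0.4, 0.7, 5.8]
finger_gap: 0.0118
```

```bash
python3 -c "
from h import *
st(.6615,-.069)"
```

```text
t 15.88 pos [ 0.6658 -0.0683  0.1121] az 88.37 F [0.4 0.7 5.8] M [ 0.013 -0.014 -0.035] gap 0.0118 j7 1.3
wing angle in (rad) if gripped 0.173
dx,dy mm [-0.9 -4.3]
```

servo_tool(
  deltas=[
    [[0, 0, 0, 0], [0, 0, 0, 0], [0, 0, 0, 0], [0, -3, 0, 0], [0, -5, 3, 0], [0, -5, 4, 0], [0, -5, 4, 0], [0, -5, 4, 0]],
  ],
  gripper=-0.2,
)

```text
time: 16.55
tcp_pos: [0.6605, -0.0682, 0.1075]
tool_rot: [0.009, 0.717, 0.697, 0.008]
wrist_force: [-0.4, 0.2, 0.0]
finger_gap: 0.0345
```

servo_tool(
  deltas=[
    [[0, 0, 0, 0], [0, 0, 0, 0], [0, 0, 0, 0], [0, 0, 0, 0], [0, 0, 0, 0]],
  ],
  gripper=-1,
)

```text
time: 16.97
tcp_pos: [0.6606, -0.0681, 0.1076]
tool_rot: [0.009, 0.717, 0.697, 0.009]
wrist_force: [-0.1, -0.3, 0.4]
finger_gap: 0.013
```

```bash
python3 -c "
from h import *
st(.6615,-.069)"
```

```text
t 16.97 pos [ 0.6606 -0.0681  0.1076] az 88.37 F [-0.1 -0.3  0.4] M [ 0.007  0.091 -0.001] gap 0.013 j7 1.3
wing angle in (rad) if gripped 0.173
dx,dy mm [-0.9  0.9]
```

Clean grip. Now turning in b, fine steps from about 0.40 rad.

servo_tool(
  deltas=[
    [[0, 0, 0, 2], [0, 0, 0.2, 4], [0, 0, 0.3, 6], [0, 0, 0.4, 8], [0, 0, 0.6, 10], [0, 0, 0.6, 12], [0, 0, 0.6, 12], [0, 0, 0.6, 12]],
  ],
)

```text
time: 17.63
tcp_pos: [0.6606, -0.068, 0.1071]
tool_rot: [0.008, 0.786, 0.619, 0.009]
wrist_force: [-0.6, -1.3, 0.6]
finger_gap: 0.0127
```

```bash
python3 -c "
from h import *
st()"
```

```text
t 17.63 pos [ 0.6606 -0.068   0.1071] az 76.43 F [-0.6 -1.3  0.6] M [0.034 0.121 0.026] gap 0.0127 j7 1.11
wing angle in (rad) if gripped 0.381
```

servo_tool(
  deltas=[
    [[0, 0, 0, 1], [0, 0, 0, 2], [0, 0, 0.2, 3], [0, 0, 0.2, 3], [0, 0, 0.2, 3]],
  ],
)

```text
time: 18.05
tcp_pos: [0.6606, -0.068, 0.1069]
tool_rot: [0.008, 0.802, 0.598, 0.01]
wrist_force: [0.3, 0.5, 1.0]
finger_gap: 0.0128
```

```bash
python3 -c "
from h import *
st()"
```

```text
t 18.05 pos [ 0.6606 -0.068   0.1069] az 73.43 F [0.3 0.5 1. ] M [0.015 0.102 0.065] gap 0.0128 j7 1.06
wing angle in (rad) if gripped 0.434
```

servo_tool(
  deltas=[
    [[0, 0, 0, 1], [0, 0, 0, 2], [0, 0, 0.2, 3], [0, 0, 0.2, 3], [0, 0, 0.2, 3]],
  ],
)

```text
time: 18.47
tcp_pos: [0.6606, -0.068, 0.1067]
tool_rot: [0.008, 0.817, 0.577, 0.01]
wrist_force: [0.3, -0.6, -0.1]
finger_gap: 0.0128
```

```bash
python3 -c "
from h import *
st()"
```

```text
t 18.47 pos [ 0.6606 -0.068   0.1067] az 70.43 F [ 0.3 -0.6 -0.1] M [0.024 0.102 0.042] gap 0.0128 j7 1.01
wing angle in (rad) if gripped 0.486
```

servo_tool(
  deltas=[
    [[0, 0, 0, 1], [0, 0, 0, 2], [0, 0, 0.2, 3], [0, 0, 0.2, 3], [0, 0, 0.2, 3]],
  ],
)

```text
time: 18.88
tcp_pos: [0.6606, -0.0679, 0.1066]
tool_rot: [0.008, 0.832, 0.555, 0.01]
wrist_force: [-0.9, 0.6, 1.0]
finger_gap: 0.0132
```

```bash
python3 -c "
from h import *
st()"
```

```text
t 18.88 pos [ 0.6606 -0.0679  0.1066] az 67.43 F [-0.9  0.6  1. ] M [0.027 0.178 0.036] gap 0.0132 j7 0.97
wing angle in (rad) if gripped 0.539
```

servo_tool(
  deltas=[
    [[0, 0, 0, 1], [0, 0, 0, 2], [0, 0, 0.2, 3], [0, 0, 0.2, 3], [0, 0, 0.2, 3]],
  ],
)

```text
time: 19.3
tcp_pos: [0.6607, -0.0678, 0.1064]
tool_rot: [0.007, 0.846, 0.533, 0.01]
wrist_force: [-0.7, 0.7, 0.3]
finger_gap: 0.013
```

```bash
python3 -c "
from h import *
st()"
```

```text
t 19.3 pos [ 0.6607 -0.0678  0.1064] az 64.43 F [-0.7  0.7  0.3] M [0.014 0.088 0.061] gap 0.013 j7 0.92
wing angle in (rad) if gripped 0.591
```

servo_tool(
  deltas=[
    [[0, 0, 0, 1], [0, 0, 0, 2], [0, 0, 0.2, 3], [0, 0, 0.2, 3], [0, 0, 0.2, 3]],
  ],
)

```text
time: 19.72
tcp_pos: [0.6607, -0.0678, 0.1063]
tool_rot: [0.007, 0.86, 0.511, 0.01]
wrist_force: [-1.1, 0.6, 1.1]
finger_gap: 0.0128
```

```bash
python3 -c "
from h import *
st()"
```

```text
t 19.72 pos [ 0.6607 -0.0678  0.1063] az 61.42 F [-1.1  0.6  1.1] M [ 0.005  0.104 -0.003] gap 0.0128 j7 0.87
wing angle in (rad) if gripped 0.643
```

servo_tool(
  deltas=[
    [[0, 0, 0, 1], [0, 0, 0, 2], [0, 0, 0.2, 3], [0, 0, 0.2, 3], [0, 0, 0.2, 3]],
  ],
)

```text
time: 20.13
tcp_pos: [0.6607, -0.0678, 0.1061]
tool_rot: [0.007, 0.873, 0.488, 0.011]
wrist_force: [0.3, 0.1, 1.7]
finger_gap: 0.0128
```

```bash
python3 -c "
from h import *
st()"
```

```text
t 20.13 pos [ 0.6607 -0.0678  0.1061] az 58.42 F [0.3 0.1 1.7] M [-0.008  0.152  0.023] gap 0.0128 j7 0.82
wing angle in (rad) if gripped 0.696
```

servo_tool(
  deltas=[
    [[0, 0, 0, 1], [0, 0, 0, 2], [0, 0, 0.2, 3], [0, 0, 0.2, 3], [0, 0, 0.2, 3]],
  ],
)

```text
time: 20.55
tcp_pos: [0.6607, -0.0678, 0.106]
tool_rot: [0.007, 0.885, 0.465, 0.011]
wrist_force: [-0.2, 0.2, 1.5]
finger_gap: 0.0129
```

```bash
python3 -c "
from h import *
st()"
```

```text
t 20.55 pos [ 0.6607 -0.0678  0.106 ] az 55.42 F [-0.2  0.2  1.5] M [-0.01   0.238  0.077] gap 0.0129 j7 0.78
wing angle in (rad) if gripped 0.748
```

servo_tool(
  deltas=[
    [[0, 0, 0, 1], [0, 0, 0.1, 2], [0, 0, 0.1, 2], [0, 0, 0.1, 2]],
  ],
)

```text
time: 20.88
tcp_pos: [0.6607, -0.0678, 0.106]
tool_rot: [0.007, 0.893, 0.449, 0.011]
wrist_force: [-1.0, -0.0, 1.4]
finger_gap: 0.0128
```

```bash
python3 -c "
from h import *
st()"
```

```text
t 20.88 pos [ 0.6607 -0.0678  0.106 ] az 53.42 F [-1.  -0.   1.4] M [-0.012  0.203  0.079] gap 0.0128 j7 0.75
wing angle in (rad) if gripped 0.783
```

servo_tool(
  deltas=[
    [[0, 0, 0, 1], [0, 0, 0.1, 2], [0, 0, 0.1, 2], [0, 0, 0.1, 2]],
  ],
)

```text
time: 21.22
tcp_pos: [0.6607, -0.0678, 0.106]
tool_rot: [0.006, 0.901, 0.434, 0.011]
wrist_force: [-1.5, 0.5, 2.1]
finger_gap: 0.0126
```

```bash
python3 -c "
from h import *
st()"
```

```text
t 21.22 pos [ 0.6607 -0.0678  0.106 ] az 51.42 F [-1.5  0.5  2.1] M [0.024 0.267 0.139] gap 0.0126 j7 0.71
wing angle in (rad) if gripped 0.818
```

servo_tool(
  deltas=[
    [[0, 0, 0, 1], [0, 0, 0, 1.5], [0, 0, 0, 1.5], [0, 0, 0, 1.5]],
  ],
)

```text
time: 21.55
tcp_pos: [0.6607, -0.0678, 0.106]
tool_rot: [0.006, 0.907, 0.422, 0.011]
wrist_force: [-1.7, 0.3, 2.2]
finger_gap: 0.0126
```

```bash
python3 -c "
from h import *
st()"
```

```text
t 21.55 pos [ 0.6607 -0.0678  0.106 ] az 49.93 F [-1.7  0.3  2.2] M [-0.011  0.255  0.168] gap 0.0126 j7 0.69
wing angle in (rad) if gripped 0.844
```

b binds clearly at about 0.75 rad (0.17 N·m and rising about 1.5 N·m/rad). Backing it out.

servo_tool(
  deltas=[
    [[0, 0, 0, -3], [0, 0, 0, -6], [0, 0, -0.2, -9], [0, 0, -0.4, -12], [0, 0, -0.6, -15], [0, 0, -0.7, -18], [0, 0, -0.9, -21], [0, 0, -1, -24], [0, 0, -1.2, -27], [0, 0, -1.3, -30], [0, 0, -1.5, -33], [0, 0, -1.6, -36], [0, 0, -1.8, -39], [0, 0, -1.9, -42], [0, 0, -1.9, -44], [0, 0, -1.9, -44], [0, 0, -1.9, -44]],
  ],
)

```text
time: 22.97
tcp_pos: [0.6606, -0.0682, 0.1077]
tool_rot: [0.01, 0.683, 0.73, 0.008]
wrist_force: [-0.3, -0.4, 0.9]
finger_gap: 0.0126
```

```bash
python3 -c "
from h import *
st()"
```

```text
t 22.97 pos [ 0.6606 -0.0682  0.1077] az 93.82 F [-0.3 -0.4  0.9] M [-0.059  0.174 -0.042] gap 0.0126 j7 1.38
wing angle in (rad) if gripped 0.078
```

servo_tool(
  deltas=[
    [[0, 0, 0, -1.5], [0, 0, -0.1, -3], [0, 0, -0.2, -4], [0, 0, -0.2, -4], [0, 0, -0.2, -4]],
  ],
)

```text
time: 23.38
tcp_pos: [0.6607, -0.0682, 0.1079]
tool_rot: [0.01, 0.657, 0.754, 0.007]
wrist_force: [-1.4, -0.4, 1.5]
finger_gap: 0.0128
```

```bash
python3 -c "
from h import *
st()"
```

```text
t 23.38 pos [ 0.6607 -0.0682  0.1079] az 97.8 F [-1.4 -0.4  1.5] M [ 0.004  0.179 -0.08 ] gap 0.0128 j7 1.45
wing angle in (rad) if gripped 0.008
```

servo_tool(
  deltas=[
    [[0, 0, 0, -1.5], [0, 0, 0, -3], [0, 0, 0, -3], [0, 0, 0, -3]],
  ],
)

```text
time: 23.72
tcp_pos: [0.6607, -0.0683, 0.108]
tool_rot: [0.01, 0.637, 0.77, 0.007]
wrist_force: [-1.1, 0.3, 1.1]
finger_gap: 0.0128
```

```bash
python3 -c "
from h import *
st()"
```

```text
t 23.72 pos [ 0.6607 -0.0683  0.108 ] az 100.8 F [-1.1  0.3  1.1] M [ 0.001  0.264 -0.143] gap 0.0128 j7 1.49
wing angle in (rad) if gripped -0.044
```

servo_tool(
  deltas=[
    [[0, 0, 0, -1.5], [0, 0, 0, -2], [0, 0, 0, -2], [0, 0, 0, -2]],
  ],
)

```text
time: 24.05
tcp_pos: [0.6607, -0.0683, 0.108]
tool_rot: [0.01, 0.624, 0.781, 0.007]
wrist_force: [-1.2, 0.3, 1.6]
finger_gap: 0.0129
```

```bash
python3 -c "
from h import *
st()"
```

```text
t 24.05 pos [ 0.6607 -0.0683  0.108 ] az 102.8 F [-1.2  0.3  1.6] M [ 0.033  0.201 -0.068] gap 0.0129 j7 1.53
wing angle in (rad) if gripped -0.079
```

servo_tool(
  deltas=[
    [[0, 0, 0, 0], [0, 0, 0, -1], [0, 0, 0, -1]],
  ],
)

```text
time: 24.3
tcp_pos: [0.6607, -0.0683, 0.108]
tool_rot: [0.011, 0.617, 0.787, 0.007]
wrist_force: [-0.8, -0.7, 1.2]
finger_gap: 0.0127
```

```bash
python3 -c "
from h import *
st()
for i in range(4):
  grab_frame('top'); print(np.round(observe()['torque'][2],3))"
```

```text
t 24.3 pos [ 0.6607 -0.0683  0.108 ] az 103.85 F [-0.8 -0.7  1.2] M [ 0.005  0.207 -0.139] gap 0.0127 j7 1.54
wing angle in (rad) if gripped -0.097
-0.149
-0.075
-0.111
-0.1
```

servo_tool(
  deltas=[
    [[0, 0, 0, -1], [0, 0, 0, -2], [0, 0, 0, -2], [0, 0, 0, -2]],
  ],
)

```text
time: 24.83
tcp_pos: [0.6607, -0.0683, 0.108]
tool_rot: [0.011, 0.603, 0.797, 0.007]
wrist_force: [-1.0, -0.1, 1.6]
finger_gap: 0.0129
```

```bash
python3 -c "
from h import *
st()
for i in range(5):
  grab_frame('top'); print(np.round(observe()['torque'][2],3))"
```

```text
t 24.83 pos [ 0.6607 -0.0683  0.108 ] az 105.79 F [-1.  -0.1  1.6] M [-0.002  0.23  -0.144] gap 0.0129 j7 1.57
wing angle in (rad) if gripped -0.131
-0.177
-0.175
-0.175
-0.138
-0.225
```

servo_tool(
  deltas=[
    [[0, 0, 0, 1.5], [0, 0, 0, 3], [0, 0, 0, 4.5], [0, 0, 0, 5.5], [0, 0, 0, 5.5], [0, 0, 0, 5.5]],
  ],
)

```text
time: 25.58
tcp_pos: [0.6607, -0.0683, 0.108]
tool_rot: [0.01, 0.641, 0.768, 0.007]
wrist_force: [-0.4, -0.1, 1.9]
finger_gap: 0.0129
```

servo_tool(
  deltas=[
    [[0, 0, 0, 0], [0, 0, 0, 0], [0, 0, 0, 0], [0, 0, 0, 0], [0, 0, -20, 0], [0, 0, -50, 0], [0, 0, -80, 0], [0, 0, -80, 0]],
  ],
  gripper=0,
)

```text
time: 26.25
tcp_pos: [0.6634, -0.0674, 0.1955]
tool_rot: [0.015, 0.641, 0.768, 0.011]
wrist_force: [1.5, 0.2, 1.6]
finger_gap: 0.0426
```

```bash
python3 - <<'E'
from h import *
np.set_printoptions(precision=4,suppress=True)
st(.59,-.318)
snap("top","t3.png");snap("scene","s3.png")
# marker by colour, both cameras: fit position with silhouette model
def mask(im,col):
    im=im.astype(float);k=2 if col=="red" else 1
    o=[i for i in range(3) if i!=k];return (im[...,k]-np.maximum(im[...,o[0]],im[...,o[1]])>(50 if col=="red" else 30))
H=[(0,.016),(.010,.016),(.016,.010),(.05,.010)]
def mod(cam,x,y,sh):
    tot=np.zeros(sh,np.uint8);q=np.arange(0,6.3,.35)
    for (z0,r0),(z1,r1) in zip(H,H[1:]):
        P=[proj(cam,[x+r*np.cos(t),y+r*np.sin(t),z]) for z,r in((z0,r0),(z1,r1)) for t in q]
        cv2.fillConvexPoly(tot,cv2.convexHull(np.round(np.array(P)*16).astype(np.int32).reshape(-1,1,2)),1,shift=4)
    return tot>0
for col,g in(("red",(.592,-.317)),("green",(.455,-.305))):
    M={c:mask(cv2.imread(f"pics/{c[0]}3.png"),col) for c in("top","scene")}
    for cams in(("top",),("scene",),("top","scene")):
        best=[]
        for dx in np.arange(-.016,.0161,.002):
            for dy in np.arange(-.016,.0161,.002):
                s=0
                for c in cams:
                    ctr=proj(c,[*g,.02]).astype(int);w=np.zeros_like(M[c]);w[ctr[1]-22:ctr[1]+22,ctr[0]-22:ctr[0]+22]=1
                    T=mod(c,g[0]+dx,g[1]+dy,M[c].shape);m=M[c]&w;s+=(T&m).sum()/(T|m).sum()
                best.append((s/len(cams),g[0]+dx,g[1]+dy))
        b=sorted(best)[::-1];print(col,cams,np.array(b[0]),np.mean(b[:5],0))
E
```

```text
t 26.25 pos [ 0.6634 -0.0674  0.1955] az 100.31 F [1.5 0.2 1.6] M [ 0.044 -0.066 -0.012] gap 0.0426 j7 1.53
wing angle in (rad) if gripped -0.035
dx,dy mm [-233.4 -117.1]
red ('top',) [ 0.6987  0.596  -0.317 ] [ 0.6957  0.596  -0.3198]
red ('scene',) [ 0.777  0.592 -0.321] [ 0.7736  0.5928 -0.321 ]
red ('top', 'scene') [ 0.735  0.594 -0.321] [ 0.7318  0.5956 -0.3198]
green ('top',) [ 0.4934  0.455  -0.309 ] [ 0.4902  0.4554 -0.3078]
green ('scene',) [ 0.625  0.451 -0.305] [ 0.6224  0.4486 -0.3062]
green ('top', 'scene') [ 0.5562  0.451  -0.303 ] [ 0.5512  0.4518 -0.3062]
```

servo_tool(
  deltas=[
    [[-236, -112, 0, 0], [-236, -112, 0, 0], [-236, -112, 0, 0], [-236, -112, 0, 0], [-236, -112, 0, 0], [-236, -112, 0, 0], [-236, -112, 0, 0], [-236, -112, 0, 0], [-236, -112, 0, 0], [-236, -112, 0, 0], [-236, -112, 0, 0]],
  ],
)

```text
time: 27.27
tcp_pos: [0.5932, -0.3165, 0.1885]
tool_rot: [0.011, 0.639, 0.769, 0.009]
wrist_force: [-0.5, -0.2, 0.6]
finger_gap: 0.0425
```

```bash
cat >> h.py <<'E'
from scipy.spatial.transform import Rotation as Ro
def to(x,y,z):
    o=observe();q=o["tool_rot"];R=Ro.from_quat([q[1],q[2],q[3],q[0]]).as_matrix()
    print("tool delta mm",np.round(1e3*R.T@(np.array([x,y,z])-o["tcp_pos"]),1),"tool z",np.round(R[:,2],3))
E
python3 - <<'E'
from h import *
st();to(.595,-.320,.1);to(.595,-.320,.024)
snap('scene','s4.png');
im=cv2.imread('pics/s4.png')[190:320,160:400]
cv2.imwrite('pics/s4c.png',cv2.resize(im,None,fx=3.3,fy=3.3,interpolation=cv2.INTER_CUBIC))
p=np.load('dock.npy')+[.001,-.001,0]
for a in(0,.05,.1,.2):
      c=dock(p,.035,-.075,.083);t=p[2]-a
      q=proj('scene',c+.024*np.array([np.cos(t),np.sin(t),0]));print(a,np.round((q-[160,190]+.5)*3.3))
E
```

```text
t 27.27 pos [ 0.5932 -0.3165  0.1885] az 100.58 F [-0.5 -0.2  0.6] M [ 0.015 -0.046 -0.044] gap 0.0425 j7 1.95
wing angle in (rad) if gripped -0.04
tool delta mm [-3.3 -1.4 88.5] tool z [ 0.029 -0.001 -1.   ]
tool delta mm [ -2.8  -3.6 164.5] tool z [ 0.029 -0.001 -1.   ]
0 [420. 329.]
0.05 [419. 329.]
0.1 [417. 329.]
0.2 [413. 329.]
```

View pics/s4c.png

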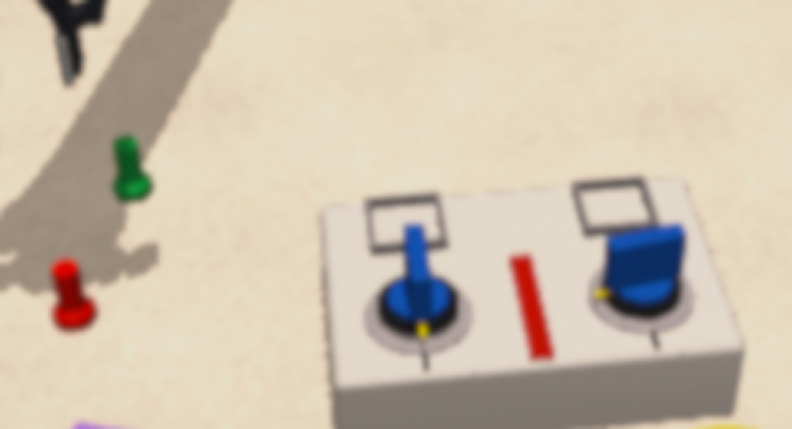

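b's pointer (423,330) now lines up with its tick (427,360), so it is fully out. a's pointer is at (602,294). The red marker stands at (72,300). Descending on it.

servo_tool(
  deltas=[
    [[-3.5, -1.5, 35, 0], [-3.5, -1.5, 70, 0], [-3.2, -2, 105, 0], [-3, -3, 135, 0], [-3, -3.5, 155, 0], [-3, -3.5, 162, 0], [-3, -3.5, 162, 0], [-3, -3.5, 162, 0], [-3, -3.5, 162, 0]],
  ],
)

```text
time: 28.07
tcp_pos: [0.5975, -0.3204, 0.0292]
tool_rot: [0.014, 0.638, 0.769, 0.01]
wrist_force: [0.9, -0.3, -0.3]
finger_gap: 0.0428
```

```bash
python3 - <<'E'
from h import *
st();to(.595,-.320,.026)
snap('scene','s5.png');
im=cv2.imread('pics/s5.png')[200:330,110:250]
cv2.imwrite('pics/s5c.png',cv2.resize(im,None,fx=4.5,fy=4.5,interpolation=cv2.INTER_CUBIC))
E
```

```text
t 28.07 pos [ 0.5975 -0.3204  0.0292] az 100.64 F [ 0.9 -0.3 -0.3] M [-0.034  0.012 -0.02 ] gap 0.0428 j7 1.87
wing angle in (rad) if gripped -0.041
tool delta mm [ 0.9 -2.4  3.1] tool z [ 0.034 -0.003 -0.999]
```

View pics/s5c.png

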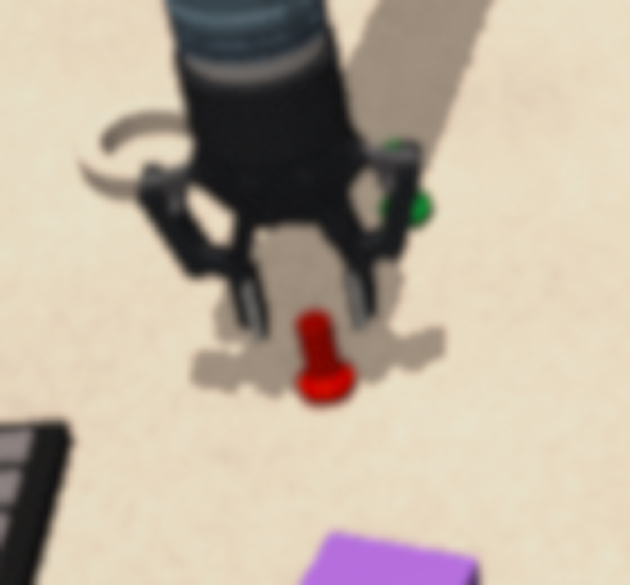

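```bash
python3 - <<'E'
from h import *
f=lambda P:np.round((proj('scene',P)-[110,200]+.5)*4.5)
for x in(.590,.595,.600): print(x,'base',f([x,-.32,0]),'top',f([x,-.32,.05]))
for z in(.022,.028,.034):
  for x in (.5865,.5975): print('tips',z,x,f([x,-.3204-.021,z]),f([x,-.3204+.021,z]))
E
```

```text
0.59 base [330. 382.] top [314. 312.]
0.595 base [328. 388.] top [312. 318.]
0.6 base [325. 395.] top [310. 325.]
tips 0.022 0.5865 [284. 346.] [364. 347.]
tips 0.022 0.5975 [279. 361.] [359. 362.]
tips 0.028 0.5865 [282. 338.] [362. 339.]
tips 0.028 0.5975 [277. 352.] [358. 353.]
tips 0.034 0.5865 [280. 329.] [360. 331.]
tips 0.034 0.5975 [275. 344.] [356. 345.]
```

servo_tool(
  deltas=[
    [[-1, 0, 3, 0], [-1, 0, 4, 0], [-1, 0, 4, 0]],
  ],
)

```text
time: 28.37
tcp_pos: [0.5983, -0.3223, 0.0264]
tool_rot: [0.015, 0.639, 0.769, 0.01]
wrist_force: [0.5, -0.1, -0.3]
finger_gap: 0.0427
```

servo_tool(
  deltas=[
    [[0, 0, 0, 0], [0, 0, 0, 0], [0, 0, 0, 0], [0, 0, 0, 0], [0, 0, 0, 0], [0, 0, 0, 0]],
  ],
  gripper=-1,
  newtons=25,
)

```text
time: 28.87
tcp_pos: [0.5986, -0.3224, 0.0267]
tool_rot: [0.015, 0.639, 0.769, 0.01]
wrist_force: [-0.4, 0.9, 1.7]
finger_gap: 0.0183
```

servo_tool(
  deltas=[
    [[0, 0, -10, 0], [0, 0, -40, 0], [0, 0, -80, 0], [0, 0, -120, 0], [0, 0, -140, 0], [0, 0, -140, 0], [0, 0, -140, 0]],
  ],
)

```text
time: 29.45
tcp_pos: [0.5948, -0.3222, 0.1692]
tool_rot: [0.017, 0.639, 0.769, 0.01]
wrist_force: [0.2, -0.2, -1.1]
finger_gap: 0.018
```

```bash
python3 - <<'E'
from h import *
st()
p=np.load('dock.npy')+[.0005,-.0005,0];P=dock(p,-.055,-.075,0);print(P);to(P[0],P[1],.165)
snap('scene','s6.png');
im=cv2.imread('pics/s6.png')[130:300,110:300]
cv2.imwrite('pics/s6c.png',cv2.resize(im,None,fx=3.5,fy=3.5,interpolation=cv2.INTER_CUBIC))
E
```

```text
t 29.45 pos [ 0.5948 -0.3222  0.1692] az 100.6 F [ 0.2 -0.2 -1.1] M [ 0.022  0.117 -0.033] gap 0.018 j7 1.95
wing angle in (rad) if gripped -0.04
[ 0.57199829 -0.08124211  0.        ]
tool delta mm [241.   21.8   1.7] tool z [ 0.039 -0.006 -0.999]
```

View pics/s6c.png

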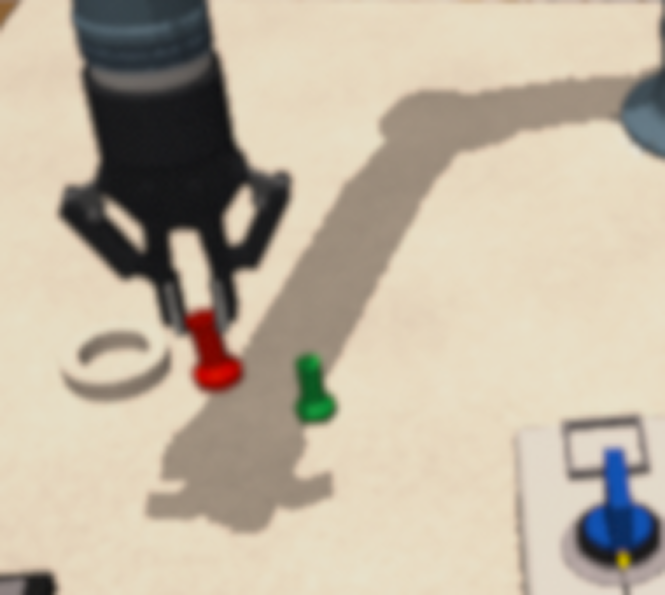

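servo_tool(
  deltas=[
    [[30, 3, 0, 0], [70, 6, 0, 0], [110, 10, 0, 0], [150, 14, 0, 0], [190, 17, 0, 0], [220, 20, 0, 0], [235, 21, 0, 0], [241, 22, 0, 0], [241, 22, 0, 0], [241, 22, 0, 0], [241, 22, 0, 0]],
  ],
)

```text
time: 30.42
tcp_pos: [0.5701, -0.0837, 0.1639]
tool_rot: [0.015, 0.64, 0.768, 0.009]
wrist_force: [-0.5, -0.0, -0.7]
finger_gap: 0.0185
```

```bash
cat > fit.py <<'E'
from h import *
H=[(0,.016),(.010,.016),(.016,.010),(.05,.010)]
def mod(cam,x,y,z,sh):
    tot=np.zeros(sh,np.uint8);q=np.arange(0,6.3,.35)
    for (z0,r0),(z1,r1) in zip(H,H[1:]):
        P=[proj(cam,[x+r*np.cos(t),y+r*np.sin(t),z+zz]) for zz,r in((z0,r0),(z1,r1)) for t in q]
        cv2.fillConvexPoly(tot,cv2.convexHull(np.round(np.array(P)*16).astype(np.int32).reshape(-1,1,2)),1,shift=4)
    return tot>0
def fit(tag,g,z,cams=("scene",)):
    """marker (x,y) at bottom height z; only the foot and lower half scored via the whole outline"""
    best=[];M={}
    for c in cams:
        im=cv2.imread(f"pics/{c[0]}{tag}.png").astype(float);m=im[...,2]-np.maximum(im[...,0],im[...,1])>50
        ctr=proj(c,[*g,z+.02]).astype(int);w=np.zeros_like(m);w[ctr[1]-20:ctr[1]+20,ctr[0]-20:ctr[0]+20]=1;M[c]=m&w
    for dx in np.arange(-.016,.0161,.002):
        for dy in np.arange(-.016,.0161,.002):
            s=np.mean([(T&M[c]).sum()/(T|M[c]).sum() for c in cams for T in[mod(c,g[0]+dx,g[1]+dy,z,M[c].shape)]])
            best.append((s,g[0]+dx,g[1]+dy))
    b=sorted(best)[::-1];return np.round(b[0],4),np.round(np.mean(b[:5],0),4)
E
python3 - <<'E'
from fit import *
st();z=observe()["tcp_pos"][2]
snap('scene','s7.png');snap('top','t7.png')
for dz in(0,.004,.008): 
  for cams in(("scene",),("top",),("top","scene")): print(dz,cams,fit("7",(.572,-.081),z-.0267+dz,cams))
to(.572,-.081,.0975)
a=cv2.resize(cv2.imread('pics/s7.png')[180:310,220:330],None,fx=3.5,fy=3.5,interpolation=cv2.INTER_CUBIC)
b=cv2.resize(cv2.imread('pics/t7.png')[180:310,280:390],None,fx=3.5,fy=3.5,interpolation=cv2.INTER_CUBIC)
cv2.imwrite('pics/st7.png',np.hstack([a,b]))
E
```

```text
t 30.42 pos [ 0.5701 -0.0837  0.1639] az 100.38 F [-0.5 -0.  -0.7] M [-0.074  0.039 -0.031] gap 0.0185 j7 1.58
wing angle in (rad) if gripped -0.037
0 ('scene',) (array([ 0.7363,  0.562 , -0.081 ]), array([ 0.7338,  0.5652, -0.0822]))
0 ('top',) (array([ 0.   ,  0.588, -0.065]), array([ 0.   ,  0.588, -0.069]))
0 ('top', 'scene') (array([ 0.3682,  0.562 , -0.081 ]), array([ 0.3669,  0.5652, -0.0822]))
0.004 ('scene',) (array([ 0.7338,  0.568 , -0.081 ]), array([ 0.7293,  0.5696, -0.0822]))
0.004 ('top',) (array([ 0.   ,  0.588, -0.065]), array([ 0.   ,  0.588, -0.069]))
0.004 ('top', 'scene') (array([ 0.3669,  0.568 , -0.081 ]), array([ 0.3647,  0.5696, -0.0822]))
0.008 ('scene',) (array([ 0.7191,  0.574 , -0.083 ]), array([ 0.716 ,  0.5736, -0.0822]))
0.008 ('top',) (array([ 0.   ,  0.588, -0.065]), array([ 0.   ,  0.588, -0.069]))
0.008 ('top', 'scene') (array([ 0.3595,  0.574 , -0.083 ]), array([ 0.358 ,  0.5736, -0.0822]))
tool delta mm [ 2.9 -0.2 66.8] tool z [ 0.034 -0.005 -0.999]
```

View pics/st7.png

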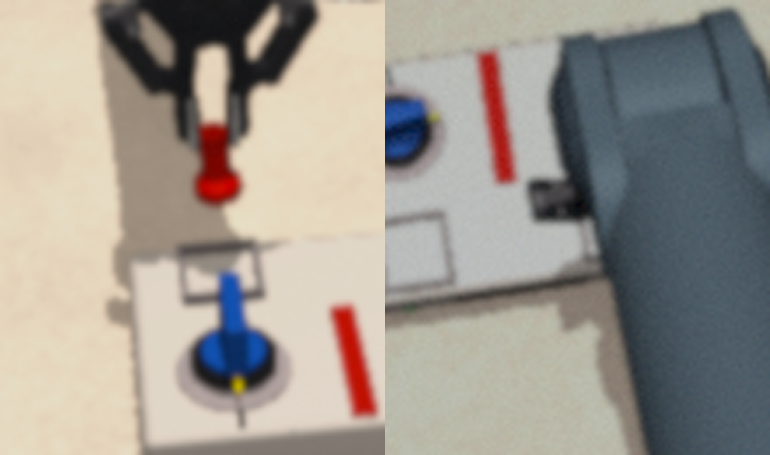

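servo_tool(
  deltas=[
    [[0, 5, 0, 0], [0, 5, 15, 0], [0, 5, 30, 0], [0, 4, 40, 0], [0, 4, 46, 0], [0, 4, 46, 0], [0, 4, 46, 0]],
  ],
)

```text
time: 31.1
tcp_pos: [0.576, -0.0832, 0.1183]
tool_rot: [0.015, 0.64, 0.768, 0.009]
wrist_force: [0.5, -0.3, -0.8]
finger_gap: 0.0183
```

```bash
python3 - <<'E'
from fit import *
st();z=observe()["tcp_pos"][2]
snap('scene','s8.png')
print(fit("8",(.572,-.081),z-.0267));print(fit("8",(.572,-.081),z-.0237))
to(.576,-.0836,.097)
a=cv2.resize(cv2.imread('pics/s8.png')[200:300,220:350],None,fx=5,fy=5,interpolation=cv2.INTER_CUBIC)
cv2.imwrite('pics/s8c.png',a)
E
```

```text
t 31.1 pos [ 0.576  -0.0832  0.1183] az 100.35 F [ 0.5 -0.3 -0.8] M [ 0.006 -0.039  0.039] gap 0.0183 j7 1.54
wing angle in (rad) if gripped -0.036
(array([ 0.7745,  0.568 , -0.081 ]), array([ 0.7624,  0.572 , -0.081 ]))
(array([ 0.7607,  0.572 , -0.081 ]), array([ 0.7511,  0.5752, -0.0806]))
tool delta mm [-0.2 -1.3 21.9] tool z [ 0.035 -0.005 -0.999]
```

View pics/s8c.png

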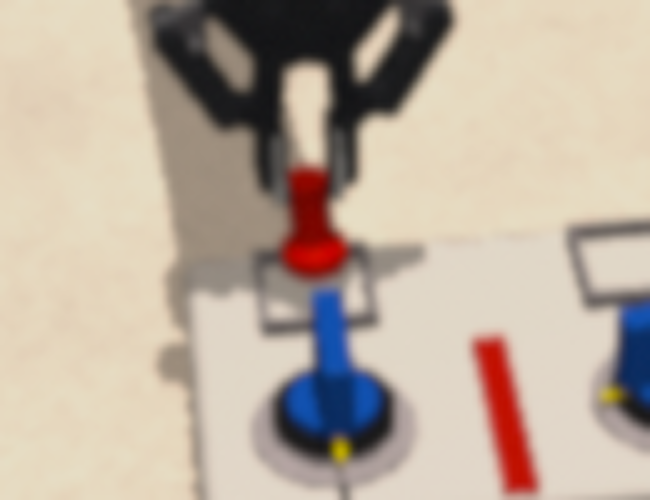

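servo_tool(
  deltas=[
    [[0, -0.3, 6, 0], [0, -0.6, 12, 0], [0, -1, 17, 0], [0, -1.2, 20, 0], [0, -1.2, 21, 0], [0, -1.2, 21, 0], [0, -1.2, 21, 0]],
  ],
)

```text
time: 31.73
tcp_pos: [0.5761, -0.0833, 0.0979]
tool_rot: [0.015, 0.64, 0.768, 0.009]
wrist_force: [-0.1, -0.4, -0.4]
finger_gap: 0.0184
```

```bash
python3 - <<'E'
from fit import *
st();to(.576,-.0836,.097)
snap('scene','s9.png')
print(fit("9",(.572,-.081),.07))
E
```

```text
t 31.73 pos [ 0.5761 -0.0833  0.0979] az 100.37 F [-0.1 -0.4 -0.4] M [-0.005  0.061  0.005] gap 0.0184 j7 1.52
wing angle in (rad) if gripped -0.036
tool delta mm [-0.3 -0.2  0.9] tool z [ 0.035 -0.005 -0.999]
(array([ 0.6866,  0.566 , -0.081 ]), array([ 0.68 ,  0.57 , -0.081]))
```

No contact yet, about 1 mm above. Lowering until contact.

servo_tool(
  deltas=[
    [[0, 0, 0.7, 0], [0, 0, 1.3, 0], [0, 0, 1.3, 0], [0, 0, 1.3, 0]],
  ],
)

```text
time: 32.12
tcp_pos: [0.5764, -0.0833, 0.0968]
tool_rot: [0.015, 0.64, 0.768, 0.01]
wrist_force: [0.5, -0.4, -0.1]
finger_gap: 0.0186
```

```bash
python3 -c "
from h import *
st()"
```

```text
t 32.12 pos [ 0.5764 -0.0833  0.0968] az 100.36 F [ 0.5 -0.4 -0.1] M [ 0.003  0.064 -0.008] gap 0.0186 j7 1.52
wing angle in (rad) if gripped -0.036
```

servo_tool(
  deltas=[
    [[0, 0, 0.7, 0], [0, 0, 1.2, 0], [0, 0, 1.2, 0], [0, 0, 1.2, 0]],
  ],
)

```text
time: 32.45
tcp_pos: [0.5772, -0.0831, 0.0966]
tool_rot: [0.016, 0.64, 0.768, 0.01]
wrist_force: [-1.0, 0.9, 6.0]
finger_gap: 0.0182
```

```bash
python3 -c "
from h import *
st()"
```

```text
t 32.45 pos [ 0.5772 -0.0831  0.0966] az 100.37 F [-1.   0.9  6. ] M [ 0.114  0.211 -0.019] gap 0.0182 j7 1.52
wing angle in (rad) if gripped -0.036
```

servo_tool(
  deltas=[
    [[0, 0, -0.8, 0], [0, 0, -0.8, 0], [0, 0, -0.8, 0], [0, 0, -0.8, 0], [0, 0, -0.8, 0]],
  ],
  gripper=-0.1,
)

```text
time: 32.87
tcp_pos: [0.5767, -0.0832, 0.0969]
tool_rot: [0.016, 0.64, 0.768, 0.01]
wrist_force: [-0.3, -0.2, 0.2]
finger_gap: 0.0386
```

servo_tool(
  deltas=[
    [[0, 0, -5, 0], [0, 0, -15, 0], [0, 0, -35, 0], [0, 0, -70, 0], [0, 0, -110, 0], [0, 0, -150, 0], [0, 0, -150, 0], [-100, -40, -150, 0], [-240, -80, -150, 0], [-240, -80, -150, 0], [-240, -80, -150, 0], [-240, -80, -150, 0], [-240, -80, -150, 0], [-240, -80, -150, 0], [-240, -80, -150, 0]],
  ],
)

```text
time: 34.12
tcp_pos: [0.5336, -0.3389, 0.2468]
tool_rot: [0.016, 0.644, 0.765, 0.009]
wrist_force: [0.3, -0.3, 0.0]
finger_gap: 0.0388
```

```bash
python3 - <<'E'
from fit import *
st()
snap('scene','s10.png');snap('top','t10.png')
for c in(("scene",),("top",),("scene","top")): print(c,fit("10",(.572,-.081),.07,c))
a=cv2.resize(cv2.imread('pics/s10.png')[220:310,250:400],None,fx=2.6,fy=2.6,interpolation=cv2.INTER_CUBIC)
b=cv2.resize(cv2.imread('pics/t10.png')[180:270,250:400],None,fx=2.6,fy=2.6,interpolation=cv2.INTER_CUBIC)
cv2.imwrite('pics/st10.png',np.hstack([a,b]))
E
```

```text
t 34.12 pos [ 0.5336 -0.3389  0.2468] az 99.83 F [ 0.3 -0.3  0. ] M [-0.009  0.055 -0.009] gap 0.0388 j7 2.07
wing angle in (rad) if gripped -0.027
('scene',) (array([ 0.663,  0.57 , -0.081]), array([ 0.6603,  0.57  , -0.081 ]))
('top',) (array([ 0.6757,  0.572 , -0.081 ]), array([ 0.6672,  0.5748, -0.0802]))
('scene', 'top') (array([ 0.6669,  0.572 , -0.081 ]), array([ 0.6599,  0.5728, -0.0806]))
```

View pics/st10.png

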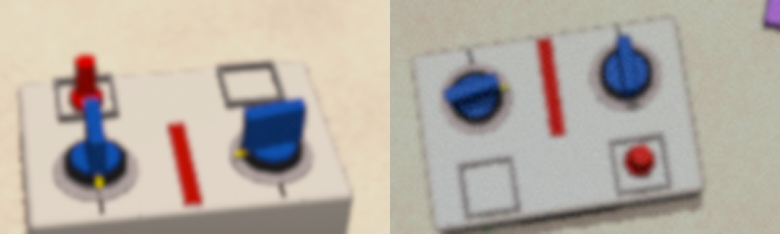

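The marker stands upright in b's pocket (right half, pixel 640,158). b's wing lines up with its tick, and a is turned fully round. Handing in.

```bash
python3 -c "
from cell import *
print(close_job())"
```

```text
the job is handed in; nothing more can be done
None
```

The job is done and handed in at about 34 s of the 72 s allowed. Screw b (right) is the crossed one. The hand-in call gave no verdict.

- **Screw a (left, good):** It turned freely past 0.93 rad. I ran it on to its home stop at about 1.40 rad, where the torque rose to 0.16 N·m, under the 0.33 limit. I relaxed the twist before letting go. In the picture its pointer matches the fully-home position, but the automatic wing-angle fit disagreed (1.0 and 1.3 rad, from two cameras). I relied on the torque rise and the pointer instead.
- **Screw b (right, crossed):** It bound at about 0.75 rad, and I stopped at about 0.17 N·m. I then backed it out to its stop, reaching −0.17 N·m. Single torque readings were noisy, so I averaged a few. Its pointer lines up with the black tick.
- **Red marker:** It stands upright in the pocket in front of b. Both cameras place it within about 3 mm of the pocket centre.
- **Everything else:** I touched none of the other items on the bench. I did not measure their positions again at the end. The gripper is clear and touching nothing, and its tool axis ended tilted by about 2°.

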